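Find the index notch and send the pallet to the marking head

TASK

Turn the black wing knob on the sloping head clockwise, feeling for the dip in torque where its hidden notch lies, and leave it in the notch so that the catch lets the pallet go. Then slide the pallet gently by its blue handle all the way to the red end stop, with the steel tumbler still standing on its pad, and let go. Do not touch the tumbler, and leave the other things where they are.

Things in the scene. Friction and masses are not known exactly. Their poses are not given: they have to be found in the camera images.
- fixture: Marking fixture, bolted down: base plate 180 x 640 x 12 mm with a rail along its y. Origin on the table top under the rail. +y runs from the grey index head (y = -190 mm) past the pallet to the red end stop (y = 194 mm) and the white marking head with black lens (y = 225 to 375 mm, 177 mm high). z is up, -x the robot's side.
- head: Grey housing; origin at the centre of its sloping face (95 x 100 mm), 125 mm above the table, z out along the knob's axis: up, 25 degrees over to fixture +x. Between it and the pallet is a yellow-tipped catch. In the notch it stands 8 mm higher and frees the pallet. Let go within 0.1 rad of the notch's middle, the knob snaps there and stays; turned farther past, it locks again.
- knob_grip (a point): Point on the axis of the black wing knob. Site z points out along the axis, x along the bar and turns with it. The bar is 70 mm long, 16 mm thick and stands 38 mm above a round skirt 72 mm across; the point lies 15 mm below the bar's outer end, 23 mm above the skirt and 35 mm above the sloping face.
- knob (a joint): Knob angle (rad), grows clockwise as seen facing the knob; stops at 0 and 2.3, starts at 0 to 0.35. Drag is an even 0.15 to 0.25 N m. The notch lies unseen somewhere from 0.85 to 1.5, elsewhere every time: there the torque sinks over the last 0.4 rad to about -0.2 (the knob pulls itself on), then climbs to about 0.7 N m if forced on past the middle.
- pallet (a joint): Travel of the pallet along the rail (m): 0 at the catch, where it starts, 0.13 against the end stop, in fixture +y. Locked with about 1 mm of play until the catch is free; then it slides with about 3 N of drag and stays where it is left.
- pallet_handle (a point): Point in the blue upright handle on the pallet's robot-side edge, 21 mm below the handle's top, which is 127 mm above the table. The handle is 26 mm (fixture x) by 22 mm (fixture y), 75 mm tall; the pallet under it is a plate 170 x 130 mm, its top 52 mm above the table. Axes parallel to the fixture's.
- pallet_pad (a point): Centre of the thin black round pad on the pallet's top, where the tumbler stands (96 mm from the handle's middle, towards fixture +x); moves with the pallet.
- tumbler: The steel tumbler to be marked, an open cup 72 mm across and 100 mm high, standing loose and empty on the pallet's pad. Origin at the centre of its underside; z is its axis.
- mug: Bystander: steel mug, 80 mm across, 90 mm high.
- spare: Bystander: spare empty steel tumbler, 74 mm across, 110 mm high.
- marker: Bystander: blue and black marker pen lying flat, 135 mm long.
- driver: Bystander: screwdriver lying flat.

How it is judged:
By the outcome, as a careful person would: the job done as asked, in the order asked, and still so for the second after the job is handed in, with the robot touching nothing.
It also fails if it takes over 69 s, if anything falls off the work surface, if the arm or the gripper's body presses on something with over 40 N, if the wrist force passes 120 N, or if a joint passes its speed limit or range.

ROBOT

A 7-joint arm with a two-finger parallel gripper is mounted at the origin on the work surface. World frame = base frame: x ahead of the robot, y to its left, z up, the work surface at z = 0. Lengths are in mm, angles in rad, forces in N, time in s.
With the tool pointing down it reaches from about 425 to 875 mm from the base axis. Payload 9.9 kg.
Tool frame: the origin (TCP) lies at the very end of the fingers, on their centre line; the grasp point (between the pads) lies 19 mm behind it; z points along the fingers, y is the direction in which the jaws open and shut (so a half turn about z gives the same grasp; the last joint's range is limited). The gripper opens to 85 mm and grips with 20 to 120 N. Pads are 22 mm wide; open, the fingers measure 114 mm over their backs; the gripper's body (76 mm by 85 mm) begins 54 mm behind the grasp point. The pads swing forward as they close: fully open they stand 13 mm farther back than shut.
Start: joints at [-0.084, 0.576, 0.025, 1.437, -0.015, 1.129, -0.057], TCP at [675.003, 0.006, 231.289] pointing down, gripper open.
Joint ranges: [-2.76, 2.76], [-0.34, 2.15], [-1.52, 1.57], [0.19, 2.46], [-1.09, 4.23], [0.17, 1.99], [-2.82, 2.82]. Speed limits (rad/s): [2.22, 2.22, 3.01, 3.01, 3.14, 3.14, 3.14].

INTERFACE

Orientations are given as a unit quaternion [w, x, y, z].
In Python, from station import sense, get_image, finish_job, cut_out gives the robot as it stands.
- The arm moves only by the tool move_arm, never from a script. Its argument "steps" is a list of rows, each an object of numbers: "wx", "wy", "wz": the turn, a rotation vector about the tool's x, y, z in degrees; "dx", "dy", "dz": the shift along the tool's x, y, z in m; "claw": the opening, from 0 (shut) to 1 (fully open). A call has 1 to 5 rows; each row shifts and turns the commanded pose from where the row before left it, along the tool's axes as they then stand; what a row does not reach is not made up. A row lasts 1/8 s, in which the tool goes at most 62.5 mm and 10.7 degrees, less where a joint would pass 70% of its speed; a pose out of reach is approached as far as the arm can. A call is refused whole if a number of a shift passes 0.0625 or a number of a turn 10.7, either way. A call with a gripper value outside its range is refused whole. The fingers move at their own pace and stop on an object; "squeeze" is the grip in N (left out, the last holds). Time passes only in rows, so rows that do not move let the fingers close. It gives the time, the measured TCP pose, the force and the opening at its end, in the units of the state.
- sense(): the state, without advancing time (a new reading comes with each control period).
- get_image(name): name is "scene" or "side" or "wrist"; returns a dict with "frame" (400x640x3 uint8, red, green, blue), "depth" (400x640 float32, mm along the optical axis (not along the pixel's ray), 0 where there is no reading), "camera_matrix" (3x3 intrinsics, pixels), "distortion" ([k1, k2, p1, p2, k3] as OpenCV has them; the pictures are not rectified), "R" (3x3) and "t" (3): a world point X has camera coordinates R X + t; the wrist camera has in their place "hand_eye" (4x4, takes a point from camera to tool coordinates, whose origin is the TCP and whose axes are the flange's). Camera axes: x right, y down, z forward; pixel columns grow to the right and rows downward; lengths in mm; the calibration is good to about 2 mm. A picture is of the moment at which its call begins: read the wrist's pose just before it.
- finish_job(): hands the job in, once; it reports no verdict.
Trained networks look in a picture, given as the dict that the camera call returned (one of the last four; its "shot" number tells which), for a name from the list of things; names that differ only in an ending like _2 or _b are one class to them, and where a whole thing is asked for, a point or a joint stands for the part that bears it (a point fixed in the world has none). Each returns a list of dicts, best first, with "score" (0 to 1); they miss things now and then, are a little off and sometimes report something else, mostly with a low value. They report only what shows in the picture. A call takes as long as a camera call.
- cut_out(picture, target): "mask" (400x640 bool, what is visible of it) and "bbox" ([left, top, right, bottom] in pixels, round what is visible of it).
The state is a dict: "clock": time; "qpos": joint angles; "dq": joint speeds; "tau": joint torques, N m; "position": TCP position; "eef_rot": TCP orientation; "force": force on the tool from outside, world axes, zero at the start; "wrist_torque": the same for the moment, N m; "gripper_width": finger opening in mm.
Only numpy, scipy, OpenCV 4.12 (cv2) and the standard library are available. Lean on these libraries where they do the work, as an engineer would, in place of code of your own. Each camera call takes 0.05 s, during which the arm holds its last target. There are 200 camera calls.

## Working session

There is one attempt and no reset: what is moved stays moved. The work goes in short steps, Python scripts to look and compute and a tool call to move; the robot and the scene stay as the last step left them, time stands still between calls to the robot, and variables do not carry over. Pictures are saved under pics/ and viewed, about 8 in all and at most 12, crops included, and the job is handed in when it is done.

Besides the shell and the picture viewer there is one more tool, called after "Emit:" as a command line: name --argument value ..., lists and objects as JSON in quotes. move_arm: Moves the arm, as the interface text tells. Its arguments: {"type":"object","properties":{"steps":{"type":"array"},"squeeze":{"type":"number"}},"required":["steps"]}

```bash
mkdir -p pics; ls; cat > h.py <<'E'
import numpy as np, cv2
from station import sense,get_image,finish_job,cut_out
from scipy.spatial.transform import Rotation as Ro
def pts(im,mask,s=None):
    v,u=np.nonzero(mask&(im["depth"]>0)); d=im["depth"][v,u]
    n=cv2.undistortPoints(np.c_[u,v].astype(float)[:,None],im["camera_matrix"],np.array(im["distortion"],float))[:,0]
    P=np.c_[n*d[:,None],d]
    if "R" in im: return (P-np.array(im["t"]))@np.array(im["R"])
    T=np.array(im["hand_eye"]); P=P@T[:3,:3].T+T[:3,3]
    return Rs(s).apply(P)+np.array(s["position"])
def Rs(s): q=s["eef_rot"]; return Ro.from_quat([q[1],q[2],q[3],q[0]])
def save(im,n): cv2.imwrite("pics/"+n,im["frame"][:,:,::-1])
E
python3 - <<'E'
from h import *
s=sense();print(s)
out=[]
for c in ["scene","side"]:
    im=get_image(c);out.append(im["frame"])
    for t in ["knob","head","pallet_handle","tumbler","pallet_pad","mug","spare","marker","driver","fixture"]:
        r=cut_out(im,t)
        for k in r[:2]:
            P=pts(im,k["mask"])
            if len(P)<5: print(c,t,"few",k["score"]);continue
            print(c,t,round(k["score"],2),k["bbox"],len(P),np.percentile(P,[2,50,98],axis=0).round().tolist())
o=np.vstack(out)
cv2.imwrite("pics/a.png",cv2.resize(o[:,:,::-1],None,fx=.75,fy=.75))
E
```

```text
pics
{'clock': 0.0, 'qpos': array([-0.08377672,  0.57651229,  0.02483448,  1.43792266, -0.01499042,
        1.12902092, -0.05651532]), 'dq': array([ 0.00174256, -0.00015534,  0.00013944,  0.00042802, -0.00156833,
        0.00083291,  0.00056499]), 'tau': array([ 1.10782021e-03, -7.65753937e+01,  2.25157209e+00, -2.85965914e+01,
        1.54639565e-02,  1.25475466e-02,  7.09064329e-05]), 'position': array([ 6.74531785e+02, -8.51598975e-03,  2.30450610e+02]), 'eef_rot': array([-5.60546700e-04,  7.07103892e-01,  7.07109172e-01, -6.24781946e-04]), 'force': array([-0.37447516,  0.50380301, -0.06180011]), 'wrist_torque': array([-0.06617402,  0.00580016,  0.00143156]), 'gripper_width': 85.58564979525515}
scene knob 0.87 [343.9, 201.9, 381.5, 242.6] 1062 [[589.0, -83.0, 116.0], [630.0, -56.0, 141.0], [655.0, -20.0, 179.0]]
scene knob 0.35 [323.8, 186.8, 640.0, 306.6] 23903 [[523.0, -103.0, 5.0], [635.0, 231.0, 45.0], [693.0, 478.0, 177.0]]
scene head 0.96 [336.4, 198.8, 397.2, 261.8] 2746 [[571.0, -103.0, 67.0], [634.0, -55.0, 122.0], [654.0, 7.0, 176.0]]
scene pallet_handle 0.91 [388.2, 202
[... 1780 characters left out ...]
0.22 [22.5, 180.8, 312.3, 399.3] 25096 [[499.0, -82.0, 8.0], [557.0, 294.0, 58.0], [670.0, 514.0, 178.0]]
side spare 0.62 [350.8, 156.6, 381.9, 206.9] 1044 [[467.0, -415.0, 6.0], [494.0, -357.0, 77.0], [534.0, -343.0, 111.0]]
side marker 0.65 [383.6, 204.1, 401.4, 234.8] 246 [[348.0, -359.0, 3.0], [383.0, -295.0, 16.0], [434.0, -254.0, 21.0]]
side driver 0.76 [276.3, 300.6, 364.9, 335.2] 707 [[297.0, 80.0, -0.0], [408.0, 106.0, 19.0], [465.0, 116.0, 26.0]]
side fixture 0.79 [22.7, 180.1, 311.1, 399.6] 25027 [[499.0, -80.0, 9.0], [557.0, 295.0, 59.0], [669.0, 514.0, 178.0]]
side fixture 0.33 [302.5, 162.4, 345.3, 201.4] 1111 [[565.0, -399.0, 4.0], [598.0, -333.0, 57.0], [651.0, -313.0, 90.0]]
```

View pics/a.png

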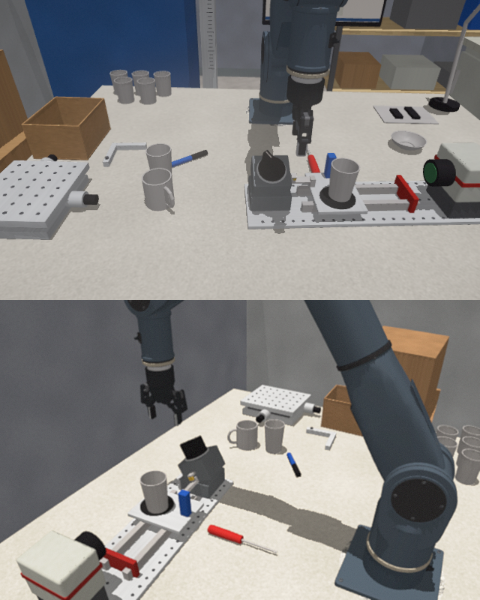

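```bash
python3 - <<'E'
from h import *
def top(P,lo,hi): return P[(P[:,2]>lo)&(P[:,2]<hi)]
A={}
for c in ["scene","side"]:
    im=get_image(c)
    k=cut_out(im,"pallet_handle")[0]; P=pts(im,k["mask"])
    H=top(P,105,135); print(c,"handle",H.mean(0),H.min(0),H.max(0))
    T=top(P,46,58); r=cv2.minAreaRect(T[:,:2].astype(np.float32)); print("plate",r, np.median(T[:,2]))
    k=cut_out(im,"head")[0]; P=pts(im,k["mask"])
    kk=cut_out(im,"knob"); K=pts(im,kk[0]["mask"]) if kk else None
    A[c]=(P,K)
    # sloping face by ransac plane w/ normal tilt ~25deg
    rng=np.random.default_rng(0);best=(0,)
    for i in range(3000):
        a,b,d=P[rng.choice(len(P),3,False)]
        n=np.cross(b-a,d-a);l=np.linalg.norm(n)
        if l<100: continue
        n/=l; n*=np.sign(n[2])
        if abs(np.degrees(np.arccos(n[2]))-25)>6: continue
        m=np.abs((P-a)@n)<2.5
        if m.sum()>best[0]: best=(m.sum(),n,a,m)
    if best[0]:
        Q=P[best[3]];n=best[1]; print("plane",best[0],n,np.degrees(np.arccos(n[2])),np.degrees(np.arctan2(n[1],n[0])),"offset",n@best[2],Q.mean(0))
        h=(P-best[2])@n
        B=P[(h>25)];print("bar pts",len(B),B.mean(0) if len(B) else 0,h.max())
        S=P[(h>28)]; 
        if len(S)>10: 
            ev=np.linalg.svd(S-S.mean(0))[2]; print("bar top",S.mean(0),ev[0], S.min(0),S.max(0))
    k=cut_out(im,"fixture")[0]; P=pts(im,k["mask"]); 
    F=top(P,170,182); r=cv2.minAreaRect(F[:,:2].astype(np.float32)); print("mark head",F.mean(0),r)
    F=top(P,8,16); print("base",cv2.minAreaRect(F[:,:2].astype(np.float32)))
    t=cut_out(im,"tumbler")
    for x in t[:1]:
        P=pts(im,x["mask"]);F=top(P,140,156);print("tumbler rim",cv2.minEnclosingCircle(F[:,:2].astype(np.float32)))
E
```

```text
scene handle [537.85949029 118.0018925  120.44815981] [521.8328897  110.54125304 105.00340476] [546.06725318 129.5950156  128.05312954]
plate ((596.8046875, 127.53177642822266), (173.83367919921875, 131.909423828125), 4.210818767547607) 52.04559589347081
plane 920 [0.4140905  0.03666519 0.90949696] 24.564072676075156 5.059996128447822 offset 363.7022395156518 [618.5655948  -52.5102635  120.52182648]
bar pts 449 [633.80321072 -50.93207228 162.09578759] 54.443010736173925
bar top [633.81016647 -51.0355703  163.14707184] [ 0.69421766  0.6152449  -0.37354457] [604.66268405 -76.57803832 135.97717052] [658.74529282 -24.50793755 183.00866123]
mark head [591.46259858 405.17386202 176.14340341] ((609.281494140625, 218.21292114257812), (127.04694366455078, 586.50390625), 3.5154905319213867)
base ((593.351806640625, 192.6511688232422), (183.07594299316406, 620.1885375976562), 4.348217964172363)
tumbler rim ((619.3145141601562, 135.9296875), 37.44566345214844)
side handle [526.98184264 127.56187274 119.93107338] [514.29227976 113.27658889 105.18062814] [544.41347592 136.55674555 129.18406533]
plate ((594.3473510742188, 128.50558471679688), (171.5089874267578, 132.53289794921875), 4.342952728271484) 52.02244415531528
plane 291 [0.30284607 0.39931991 0.86534841] 30.07748730406871 52.823151638228325 offset 286.9443623457743 [598.07506378 -23.7783703  133.45274717]
bar pts 145 [627.28617491 -43.50565608 167.30935075] 38.22397652461221
bar top [629.56475129 -42.36823503 167.80259868] [ 0.65499013  0.6319046  -0.41434829] [603.84706336 -64.27565908 152.65497511] [647.50304551 -25.52639853 183.13894724]
mark head [nan nan nan] ((0.0, 0.0), (0.0, 0.0), 0.0)
base ((596.0942993164062, -339.9949645996094), (78.2109375, 37.731536865234375), 21.594236373901367)
tumbler rim ((616.9091796875, 137.60116577148438), 37.796443939208984)<stdin>:30: RuntimeWarning: Mean of empty slice.
  ret = um.true_divide(
```

The pictures show the head with the black knob at left (about 268,165 in the scene view), then the tumbler on the pallet with the blue handle, and the red stop at about (405,193). The fixture is turned by about 4.3°. I'll hover over the knob along its axis next.

```bash
cat >> h.py <<'E'
yaw=np.radians(4.3);xf=np.array([np.cos(yaw),np.sin(yaw),0]);yf=np.array([-np.sin(yaw),np.cos(yaw),0]);zf=np.array([0,0,1.])
t25=np.radians(25);n=np.sin(t25)*xf+np.cos(t25)*zf;xh=np.cos(t25)*xf-np.sin(t25)*zf;yh=yf
def knobR(a):  # a: head-frame angle of tool y, deg
    y=np.cos(np.radians(a))*xh+np.sin(np.radians(a))*yh;z=-n
    return Ro.from_matrix(np.c_[np.cross(y,z),y,z])
def plan(Rt,p,s=None):
    s=s or sense();R0=Rs(s);rv=np.degrees((R0.inv()*Rt).as_rotvec())
    print("rotvec",rv.round(2),"rows",np.abs(rv).max()/10.7,"shift in final tool axes mm",Rt.inv().apply(np.array(p)-s["position"]).round(1))
E
python3 - <<'E'
from h import *
p=np.array([629,-48,157])+90*n
plan(knobR(0),p);plan(knobR(124),p)
im=get_image("wrist");print(im["hand_eye"])
E
```

```text
rotvec [24.98 -0.94 -4.23] rows 2.334865000494824 shift in final tool axes mm [-44.4 -13.4  -1.8]
rotvec [  15.57   26.8  -125.85] rows 11.761820139847588 shift in final tool axes mm [ 36.  -29.3  -1.8]
[[ 1.33226119e-03 -9.52350286e-01 -3.05003538e-01  7.90980776e+01]
 [ 9.99999015e-01  1.13403056e-03  8.27090584e-04  8.70011356e-02]
 [-4.41796622e-04 -3.05004340e-01  9.52350858e-01 -1.42682083e+02]
 [ 0.00000000e+00  0.00000000e+00  0.00000000e+00  1.00000000e+00]]
```

Emit:
move_arm --steps '[{"wx": 8.33, "wy": -0.31, "wz": -1.41}, {"wx": 8.33, "wy": -0.31, "wz": -1.41}, {"wx": 8.33, "wy": -0.31, "wz": -1.41}, {"dx": -0.022, "dy": -0.007, "wz": -10.33}, {"wz": -10.33, "dx": -0.022, "dy": -0.01}]'

```text
invalid input at $.steps[0]: expected keys wx, wy, wz, dx, dy, dz, claw
```

Emit:
move_arm --steps '[{"wz": -10.33}, {"wz": -10.33}, {"wz": -10.33}, {"wz": -10.33}, {"wz": -10.33}]'

```text
invalid input at $.steps[0]: expected keys wx, wy, wz, dx, dy, dz, claw
```

Emit:
move_arm --steps '[{"wz": -10.33}, {"wz": -10.33}, {"wz": -10.33}, {"wz": -10.33}, {"wz": -10.33}]'

```text
invalid input at $.steps[0]: expected keys wx, wy, wz, dx, dy, dz, claw
```

```bash
python3 - <<'E'
from h import *
s=sense();print(s["clock"],s["qpos"],s["position"],s["force"],s["wrist_torque"])
im=get_image("wrist");save(im,"w1.png")
k=cut_out(im,"knob");print([(x["score"],x["bbox"]) for x in k])
P=pts(im,k[0]["mask"],s)
O0=np.array([629,-48,157])-35*n
Q=np.c_[(P-O0)@xh,(P-O0)@yh,(P-O0)@n]
print(np.percentile(Q,[1,5,25,50,75,95,99],axis=0).round(1))
print(np.histogram(Q[:,2],np.arange(-30,70,4)))
B=Q[(Q[:,2]>40)&(Q[:,2]<60)];r=cv2.minAreaRect(B[:,:2].astype(np.float32));print("bar",len(B),r,np.median(B[:,2]),np.percentile(B[:,2],95))
S=Q[(Q[:,2]>5)&(Q[:,2]<20)];print("skirt",len(S),cv2.minEnclosingCircle(S[:,:2].astype(np.float32)),np.median(S[:,2]))
print("tool y ang",np.degrees(np.arctan2(Rs(s).as_matrix()[:,1]@yh,Rs(s).as_matrix()[:,1]@xh)))
p=np.array(im["depth"]);print(p.min(),p.max())
A=pts(im,im["depth"]>0,s);np.save("w1.npy",A)
h=cut_out(im,"head");F=pts(im,h[0]["mask"],s);Q=np.c_[(F-O0)@xh,(F-O0)@yh,(F-O0)@n]
print(h[0]["score"]);F=Q[np.abs(Q[:,2])<6];print("face",len(F),np.median(F[:,2]),cv2.minAreaRect(F[:,:2].astype(np.float32)))
E
```

```text
1.75 [-0.08383022  0.57569753  0.02489919  1.437094   -0.01500513  1.12901173
 -0.05647477] [6.75001879e+02 2.87262941e-02 2.31292597e+02] [-0.65219832 -0.74457952 -0.02926328] [-0.00097547  0.01386319 -0.00464838]
[(0.78, [218.4, 215.4, 303.2, 307.9])]
[[-32.9 -29.4   3.4]
 [-28.  -15.6   8.8]
 [-17.   -0.3  10.6]
 [ -5.2  10.2  27.3]
 [  7.9  19.1  47.6]
 [ 20.5  29.7  49. ]
 [ 25.5  33.2  49.7]]
(array([   0,    0,    0,    0,    0,    0,    3,   21,   93,  534, 1181,
        119,  133,  133,  157,  157,  159,  164,  214, 1443,    9,    0,
          0,    0]), array([-30, -26, -22, -18, -14, -10,  -6,  -2,   2,   6,  10,  14,  18,
        22,  26,  30,  34,  38,  42,  46,  50,  54,  58,  62,  66]))
bar 1754 ((-2.7927703857421875, -1.3043689727783203), (68.82670593261719, 16.5770206451416), 33.0516242980957) 48.07756765621316 49.301569354551994
skirt 1948 ((-2.7675929069519043, -1.972624659538269), 36.157691955566406) 10.477371435736409
tool y ang -4.739239530408767
0.0 1264.0154
0.8
face 3972 -1.5445495672161849 ((-2.4548988342285156, -1.7711296081542969), (94.73332977294922, 99.8509750366211), 0.27653414011001587)
```

View pics/w1.png

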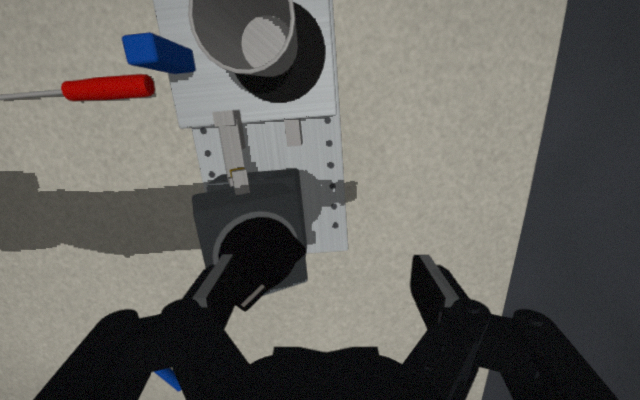

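The wrist view shows the knob at about (255,260), with the catch's yellow tip near (238,178). The face plane, skirt circle and bar agree with the given sizes, and the bar lies at 33° in the face. Every row needs all keys, so I'll resend the moves with them.

Emit:
move_arm --steps '[{"wx": 8.33, "wy": -0.31, "wz": -1.41, "dx": 0, "dy": 0, "dz": 0, "claw": 1}, {"wx": 8.33, "wy": -0.31, "wz": -1.41, "dx": 0, "dy": 0, "dz": 0, "claw": 1}, {"wx": 8.33, "wy": -0.31, "wz": -1.41, "dx": 0, "dy": 0, "dz": 0, "claw": 1}, {"wx": 0, "wy": 0, "wz": 0, "dx": -0.023, "dy": -0.008, "dz": 0, "claw": 1}, {"wx": 0, "wy": 0, "wz": 0, "dx": -0.023, "dy": -0.008, "dz": 0, "claw": 1}]'

```text
clock: 2.52
position: [663.9, -48.6, 237.8]
eef_rot: [-0.147, 0.664, 0.716, -0.159]
force: [0.3, -0.8, 0.7]
gripper_width: 85.5
```

Emit:
move_arm --steps '[{"wx": 0, "wy": 0, "wz": -10.3, "dx": 0, "dy": 0, "dz": 0, "claw": 1}, {"wx": 0, "wy": 0, "wz": -10.3, "dx": 0, "dy": 0, "dz": 0, "claw": 1}, {"wx": 0, "wy": 0, "wz": -10.3, "dx": 0, "dy": 0, "dz": 0, "claw": 1}, {"wx": 0, "wy": 0, "wz": -10.3, "dx": 0, "dy": 0, "dz": 0, "claw": 1}, {"wx": 0, "wy": 0, "wz": -10.3, "dx": 0, "dy": 0, "dz": 0, "claw": 1}]'

```text
clock: 3.15
position: [663.6, -49.0, 241.0]
eef_rot: [-0.199, 0.285, 0.934, -0.078]
force: [0.5, -0.0, -0.6]
gripper_width: 85.2
```

Emit:
move_arm --steps '[{"wx": 0, "wy": 0, "wz": -10.3, "dx": 0, "dy": 0, "dz": 0, "claw": 1}, {"wx": 0, "wy": 0, "wz": -10.3, "dx": 0, "dy": 0, "dz": 0, "claw": 1}, {"wx": 0, "wy": 0, "wz": -10.3, "dx": 0, "dy": 0, "dz": 0, "claw": 1}, {"wx": 0, "wy": 0, "wz": -10.3, "dx": 0, "dy": 0, "dz": 0, "claw": 1}, {"wx": 0, "wy": 0, "wz": -10.3, "dx": 0, "dy": 0, "dz": 0, "claw": 1}]'

```text
clock: 3.78
position: [663.6, -49.0, 240.9]
eef_rot: [-0.214, -0.149, 0.965, 0.016]
force: [-0.1, -0.2, 0.8]
gripper_width: 85.6
```

Emit:
move_arm --steps '[{"wx": 0, "wy": 0, "wz": -10.0, "dx": 0, "dy": 0, "dz": 0, "claw": 1}, {"wx": 0, "wy": 0, "wz": -10.0, "dx": 0, "dy": 0, "dz": 0, "claw": 1}, {"wx": 0, "wy": 0, "wz": 0, "dx": 0, "dy": 0, "dz": 0, "claw": 1}]'

```text
clock: 4.15
position: [663.7, -48.7, 240.4]
eef_rot: [-0.208, -0.311, 0.926, 0.053]
force: [0.2, -0.2, -0.6]
gripper_width: 85.6
```

```bash
cat >> h.py <<'E'
O=np.array([629,-48,157])-35*n-2.7*xh-1.7*yh-1.6*n;G=O+35*n
E
python3 - <<'E'
from h import *
s=sense();print(s["clock"],s["qpos"],s["position"],s["force"],s["wrist_torque"])
im=get_image("wrist")
k=cut_out(im,"knob");print([(x["score"],x["bbox"]) for x in k])
if k:
    P=pts(im,k[0]["mask"],s);Q=np.c_[(P-O)@xh,(P-O)@yh,(P-O)@n]
    B=Q[(Q[:,2]>40)&(Q[:,2]<60)];print("bar",len(B),cv2.minAreaRect(B[:,:2].astype(np.float32)),np.median(B[:,2]))
plan(knobR(123),G-19*n)
# handle from w1 cloud
A=np.load("w1.npy");H=A[(abs(A[:,0]-532)<30)&(abs(A[:,1]-122)<30)&(A[:,2]>121)&(A[:,2]<134)]
print("handle top",len(H),cv2.minAreaRect(H[:,:2].astype(np.float32)),np.median(H[:,2]))
print("tip check G",G)
E
```

```text
4.15 [ 0.19425159  0.86469335 -0.5315736   0.96755358  0.33042475  1.82454912
  1.97259569] [663.71274714 -48.71121806 240.3914533 ] [ 0.20871634 -0.1608753  -0.57604292] [ 0.0524979  -0.43578133  0.020438  ]
[(0.86, [288.8, 157.4, 364.0, 247.5])]
bar 1649 ((-0.2903118133544922, -0.5051174163818359), (69.65870666503906, 15.559272766113281), 33.403038024902344) 49.919009416976564
rotvec [-0.1   0.11 -0.31] rows 0.02916353163451925 shift in final tool axes mm [ -1.2   0.4 110.2]
handle top 1067 ((531.9397583007812, 122.47066497802734), (26.855545043945312, 22.566364288330078), 2.2965962886810303) 126.67204004396199
tip check G [626.01303504 -49.9293898  156.69097685]
```

Emit:
move_arm --steps '[{"wx": 0, "wy": 0, "wz": 0, "dx": -0.001, "dy": 0, "dz": 0.025, "claw": 1}, {"wx": 0, "wy": 0, "wz": 0, "dx": 0, "dy": 0, "dz": 0.025, "claw": 1}, {"wx": 0, "wy": 0, "wz": 0, "dx": 0, "dy": 0, "dz": 0.025, "claw": 1}, {"wx": 0, "wy": 0, "wz": 0, "dx": 0, "dy": 0, "dz": 0.02, "claw": 0.6}, {"wx": 0, "wy": 0, "wz": 0, "dx": 0, "dy": 0, "dz": 0.013, "claw": 0.5}]'

```text
clock: 4.88
position: [618.7, -50.3, 139.6]
eef_rot: [-0.21, -0.311, 0.926, 0.053]
force: [-0.7, 0.9, 0.8]
gripper_width: 51.7
```

```bash
python3 - <<'E'
from h import *
s=sense();print(s["clock"],s["qpos"],s["position"],s["force"],s["wrist_torque"],s["gripper_width"]);plan(knobR(123),G-19*n)
E
```

```text
4.875 [ 0.24412437  0.86911453 -0.53894315  1.25833283  0.34334439  1.55579535
  1.91701601] [618.65305648 -50.32163463 139.64831004] [-0.66918269  0.90282556  0.79531621] [ 1.08474834e-02 -5.09821258e-01 -5.03249732e-05] 51.699459620254565
rotvec [-0.03 -0.01 -0.18] rows 0.016863898697945492 shift in final tool axes mm [0.5 0.2 0.4]
```

Now in place. Closing gently on the bar.

Emit:
move_arm --steps '[{"wx": 0, "wy": 0, "wz": 0, "dx": 0, "dy": 0, "dz": 0, "claw": 0}, {"wx": 0, "wy": 0, "wz": 0, "dx": 0, "dy": 0, "dz": 0, "claw": 0}, {"wx": 0, "wy": 0, "wz": 0, "dx": 0, "dy": 0, "dz": 0, "claw": 0}, {"wx": 0, "wy": 0, "wz": 0, "dx": 0, "dy": 0, "dz": 0, "claw": 0}]' --squeeze 50

```text
clock: 5.38
position: [620.1, -50.3, 140.5]
eef_rot: [-0.209, -0.312, 0.925, 0.053]
force: [3.9, -3.8, 3.6]
gripper_width: 15.6
```

```bash
cat >> h.py <<'E'
def feel():
    s=sense();y=Rs(s).as_matrix()[:,1];a=np.degrees(np.arctan2(y@yh,y@xh))
    L=np.array(s["position"])-(G-19*n)
    print("t",round(s["clock"],2),"turned",round(123.2-a%360,2),"deg tq_n",round(float(s["wrist_torque"]@n),3),"w",round(s["gripper_width"],1),"F",np.round([s["force"]@xh,s["force"]@yh,s["force"]@n],1),"T",s["wrist_torque"].round(2),"off",np.round([L@xh,L@yh,L@n],1),"q6,7",s["qpos"][5:].round(2))
E
python3 -c "from h import *;feel()"
```

```text
t 5.38 turned 0.26 deg tq_n 0.102 w 15.6 F [ 1.7 -4.1  4.8] T [-0.48 -0.7   0.36] off [1.5 0.1 1.9] q6,7 [1.56 1.92]
```

Emit:
move_arm --steps '[{"wx": 0, "wy": 0, "wz": 3, "dx": 0, "dy": 0, "dz": 0, "claw": 0}, {"wx": 0, "wy": 0, "wz": 3, "dx": 0, "dy": 0, "dz": 0, "claw": 0}]'

```text
clock: 5.62
position: [620.2, -50.5, 140.5]
eef_rot: [-0.211, -0.262, 0.941, 0.042]
force: [5.3, -5.3, 3.2]
gripper_width: 15.0
```

```bash
python3 -c "from h import *;feel()"
```

```text
t 5.62 turned 6.37 deg tq_n 0.219 w 15.0 F [ 3.  -5.7  5. ] T [-0.48 -0.96  0.5 ] off [ 1.6 -0.1  1.8] q6,7 [1.55 1.83]
```

Emit:
move_arm --steps '[{"wx": 0, "wy": 0, "wz": 3, "dx": 0, "dy": 0, "dz": 0, "claw": 0}, {"wx": 0, "wy": 0, "wz": 3, "dx": 0, "dy": 0, "dz": 0, "claw": 0}]'

```text
clock: 5.88
position: [620.4, -50.7, 140.5]
eef_rot: [-0.213, -0.212, 0.953, 0.03]
force: [5.3, -4.6, 3.0]
gripper_width: 15.1
```

```bash
python3 -c "from h import *;feel()"
```

```text
t 5.88 turned 12.38 deg tq_n 0.264 w 15.1 F [ 3.2 -5.   4.8] T [-0.61 -0.93  0.61] off [ 1.7 -0.3  1.9] q6,7 [1.54 1.74]
```

Emit:
move_arm --steps '[{"wx": 0, "wy": 0, "wz": 3, "dx": 0, "dy": 0, "dz": 0, "claw": 0}, {"wx": 0, "wy": 0, "wz": 3, "dx": 0, "dy": 0, "dz": 0, "claw": 0}]'

```text
clock: 6.12
position: [620.5, -50.9, 140.4]
eef_rot: [-0.214, -0.162, 0.963, 0.019]
force: [6.3, -5.2, 2.1]
gripper_width: 15.4
```

```bash
python3 -c "from h import *;feel()"
```

```text
t 6.12 turned 18.39 deg tq_n 0.213 w 15.4 F [ 4.4 -5.7  4.3] T [-0.7  -1.15  0.6 ] off [ 1.8 -0.5  1.9] q6,7 [1.54 1.65]
```

Emit:
move_arm --steps '[{"wx": 0, "wy": 0, "wz": 2, "dx": 0, "dy": 0, "dz": 0, "claw": 0}, {"wx": 0, "wy": 0, "wz": 2, "dx": 0, "dy": 0, "dz": 0, "claw": 0}]'

```text
clock: 6.38
position: [620.5, -51.0, 140.4]
eef_rot: [-0.215, -0.129, 0.968, 0.012]
force: [6.3, -5.9, 2.7]
gripper_width: 15.5
```

```bash
python3 -c "from h import *;feel()"
```

```text
t 6.38 turned 22.37 deg tq_n 0.164 w 15.5 F [ 4.1 -6.3  4.9] T [-0.84 -1.14  0.61] off [ 1.8 -0.7  1.9] q6,7 [1.53 1.59]
```

Emit:
move_arm --steps '[{"wx": 0, "wy": 0, "wz": 2, "dx": 0, "dy": 0, "dz": 0, "claw": 0}, {"wx": 0, "wy": 0, "wz": 2, "dx": 0, "dy": 0, "dz": 0, "claw": 0}]'

```text
clock: 6.62
position: [620.5, -51.2, 140.4]
eef_rot: [-0.215, -0.095, 0.972, 0.004]
force: [7.0, -6.5, 1.6]
gripper_width: 15.2
```

```bash
python3 -c "from h import *;feel()"
```

```text
t 6.62 turned 26.38 deg tq_n 0.287 w 15.2 F [ 5.2 -7.   4.2] T [-0.85 -1.18  0.75] off [ 1.9 -0.8  1.9] q6,7 [1.53 1.53]
```

Emit:
move_arm --steps '[{"wx": 0, "wy": 0, "wz": 2, "dx": 0, "dy": 0, "dz": 0, "claw": 0}, {"wx": 0, "wy": 0, "wz": 2, "dx": 0, "dy": 0, "dz": 0, "claw": 0}]'

```text
clock: 6.88
position: [620.6, -51.3, 140.3]
eef_rot: [-0.215, -0.061, 0.975, -0.004]
force: [5.9, -7.5, 1.6]
gripper_width: 15.0
```

```bash
python3 -c "from h import *;feel()"
```

```text
t 6.88 turned 30.38 deg tq_n 0.179 w 15.0 F [ 4.1 -7.9  3.7] T [-0.96 -1.21  0.69] off [ 1.9 -1.   1.8] q6,7 [1.53 1.47]
```

Emit:
move_arm --steps '[{"wx": 0, "wy": 0, "wz": 2, "dx": 0, "dy": 0, "dz": 0, "claw": 0}, {"wx": 0, "wy": 0, "wz": 2, "dx": 0, "dy": 0, "dz": 0, "claw": 0}]'

```text
clock: 7.12
position: [620.6, -51.4, 140.4]
eef_rot: [-0.215, -0.027, 0.976, -0.011]
force: [5.5, -5.9, 1.8]
gripper_width: 15.3
```

```bash
python3 -c "from h import *;feel()"
```

```text
t 7.12 turned 34.39 deg tq_n 0.162 w 15.3 F [ 3.8 -6.3  3.7] T [-1.02 -1.26  0.7 ] off [ 1.9 -1.1  1.9] q6,7 [1.52 1.41]
```

Emit:
move_arm --steps '[{"wx": 0, "wy": 0, "wz": 2, "dx": 0, "dy": 0, "dz": 0, "claw": 0}, {"wx": 0, "wy": 0, "wz": 2, "dx": 0, "dy": 0, "dz": 0, "claw": 0}]'

```text
clock: 7.38
position: [620.6, -51.7, 140.4]
eef_rot: [-0.214, 0.008, 0.977, -0.019]
force: [5.7, -7.3, 2.0]
gripper_width: 15.7
```

```bash
python3 -c "from h import *;feel()"
```

```text
t 7.38 turned 38.41 deg tq_n 0.216 w 15.7 F [ 3.8 -7.7  4. ] T [-1.08 -1.27  0.78] off [ 1.9 -1.3  1.9] q6,7 [1.52 1.35]
```

Emit:
move_arm --steps '[{"wx": 0, "wy": 0, "wz": 2, "dx": 0, "dy": 0, "dz": 0, "claw": 0}, {"wx": 0, "wy": 0, "wz": 2, "dx": 0, "dy": 0, "dz": 0, "claw": 0}]'

```text
clock: 7.62
position: [620.6, -51.8, 140.4]
eef_rot: [-0.213, 0.042, 0.976, -0.026]
force: [5.7, -7.8, 1.5]
gripper_width: 15.2
```

```bash
python3 -c "from h import *;feel()"
```

```text
t 7.62 turned 42.41 deg tq_n 0.192 w 15.2 F [ 3.9 -8.2  3.5] T [-1.15 -1.29  0.79] off [ 1.9 -1.4  1.9] q6,7 [1.52 1.29]
```

Emit:
move_arm --steps '[{"wx": 0, "wy": 0, "wz": 2, "dx": 0, "dy": 0, "dz": 0, "claw": 0}, {"wx": 0, "wy": 0, "wz": 2, "dx": 0, "dy": 0, "dz": 0, "claw": 0}]'

```text
clock: 7.88
position: [620.6, -51.9, 140.4]
eef_rot: [-0.212, 0.076, 0.974, -0.034]
force: [5.5, -8.3, 2.2]
gripper_width: 15.1
```

```bash
python3 -c "from h import *;feel()"
```

```text
t 7.88 turned 46.42 deg tq_n 0.103 w 15.1 F [ 3.5 -8.7  4.1] T [-1.23 -1.2   0.73] off [ 1.9 -1.6  1.9] q6,7 [1.51 1.23]
```

Emit:
move_arm --steps '[{"wx": 0, "wy": 0, "wz": 2, "dx": 0, "dy": 0, "dz": 0, "claw": 0}, {"wx": 0, "wy": 0, "wz": 2, "dx": 0, "dy": 0, "dz": 0, "claw": 0}]'

```text
clock: 8.12
position: [620.6, -52.1, 140.4]
eef_rot: [-0.211, 0.11, 0.97, -0.041]
force: [4.4, -9.1, 1.8]
gripper_width: 15.3
```

```bash
python3 -c "from h import *;feel()"
```

```text
t 8.12 turned 50.44 deg tq_n 0.073 w 15.3 F [ 2.6 -9.4  3.2] T [-1.28 -1.27  0.72] off [ 1.8 -1.8  1.9] q6,7 [1.51 1.17]
```

Emit:
move_arm --steps '[{"wx": 0, "wy": 0, "wz": 2, "dx": 0, "dy": 0, "dz": 0, "claw": 0}, {"wx": 0, "wy": 0, "wz": 2, "dx": 0, "dy": 0, "dz": 0, "claw": 0}]'

```text
clock: 8.38
position: [620.5, -52.3, 140.4]
eef_rot: [-0.209, 0.144, 0.966, -0.049]
force: [5.0, -8.5, 1.1]
gripper_width: 15.5
```

```bash
python3 -c "from h import *;feel()"
```

```text
t 8.38 turned 54.45 deg tq_n 0.034 w 15.5 F [ 3.5 -8.8  2.8] T [-1.35 -1.25  0.71] off [ 1.8 -1.9  1.9] q6,7 [1.51 1.11]
```

Emit:
move_arm --steps '[{"wx": 0, "wy": 0, "wz": 2, "dx": 0, "dy": 0, "dz": 0, "claw": 0}, {"wx": 0, "wy": 0, "wz": 2, "dx": 0, "dy": 0, "dz": 0, "claw": 0}]'

```text
clock: 8.62
position: [620.5, -52.4, 140.4]
eef_rot: [-0.208, 0.178, 0.96, -0.056]
force: [5.4, -8.4, 2.0]
gripper_width: 15.5
```

```bash
python3 -c "from h import *;feel()"
```

```text
t 8.62 turned 58.48 deg tq_n -0.208 w 15.5 F [ 3.5 -8.8  3.8] T [-1.48 -1.21  0.5 ] off [ 1.7 -2.   1.8] q6,7 [1.51 1.05]
```

Emit:
move_arm --steps '[{"wx": 0, "wy": 0, "wz": 1.5, "dx": 0, "dy": 0, "dz": 0, "claw": 0}, {"wx": 0, "wy": 0, "wz": 1, "dx": 0, "dy": 0, "dz": 0, "claw": 0}]'

```text
clock: 8.88
position: [620.5, -52.5, 140.5]
eef_rot: [-0.206, 0.198, 0.956, -0.061]
force: [4.6, -9.3, 2.5]
gripper_width: 15.1
```

```bash
python3 -c "from h import *;feel()"
```

```text
t 8.88 turned 60.96 deg tq_n -0.218 w 15.1 F [ 2.5 -9.7  3.9] T [-1.52 -1.15  0.51] off [ 1.7 -2.1  1.9] q6,7 [1.5  1.01]
```

Emit:
move_arm --steps '[{"wx": 0, "wy": 0, "wz": 1, "dx": 0, "dy": 0, "dz": 0, "claw": 0}, {"wx": 0, "wy": 0, "wz": 1, "dx": 0, "dy": 0, "dz": 0, "claw": 0}]'

```text
clock: 9.12
position: [620.4, -52.5, 140.5]
eef_rot: [-0.205, 0.215, 0.953, -0.064]
force: [5.1, -9.7, 2.9]
gripper_width: 15.0
```

```bash
python3 -c "from h import *;feel()"
```

```text
t 9.12 turned 62.94 deg tq_n -0.139 w 15.0 F [  2.7 -10.    4.5] T [-1.61 -1.16  0.63] off [ 1.7 -2.2  1.9] q6,7 [1.5  0.98]
```

Emit:
move_arm --steps '[{"wx": 0, "wy": 0, "wz": 1, "dx": 0, "dy": 0, "dz": 0, "claw": 0}, {"wx": 0, "wy": 0, "wz": 1, "dx": 0, "dy": 0, "dz": 0, "claw": 0}]'

```text
clock: 9.38
position: [620.4, -52.6, 140.5]
eef_rot: [-0.204, 0.231, 0.949, -0.068]
force: [4.9, -9.3, 2.1]
gripper_width: 15.4
```

```bash
python3 -c "from h import *;feel()"
```

```text
t 9.38 turned 64.95 deg tq_n -0.136 w 15.4 F [ 2.9 -9.7  3.7] T [-1.62 -1.09  0.64] off [ 1.6 -2.3  1.9] q6,7 [1.5  0.95]
```

Emit:
move_arm --steps '[{"wx": 0, "wy": 0, "wz": 0.8, "dx": 0, "dy": 0, "dz": 0, "claw": 0}, {"wx": 0, "wy": 0, "wz": 0.7, "dx": 0, "dy": 0, "dz": 0, "claw": 0}]'

```text
clock: 9.62
position: [620.4, -52.7, 140.5]
eef_rot: [-0.203, 0.244, 0.946, -0.071]
force: [5.1, -9.6, 3.3]
gripper_width: 15.4
```

```bash
python3 -c "from h import *;feel()"
```

```text
t 9.62 turned 66.44 deg tq_n -0.102 w 15.4 F [  2.5 -10.    4.8] T [-1.72 -1.03  0.72] off [ 1.6 -2.3  1.9] q6,7 [1.5  0.93]
```

Emit:
move_arm --steps '[{"wx": 0, "wy": 0, "wz": 0.8, "dx": 0, "dy": 0, "dz": 0, "claw": 0}, {"wx": 0, "wy": 0, "wz": 0.7, "dx": 0, "dy": 0, "dz": 0, "claw": 0}]'

```text
clock: 9.88
position: [620.3, -52.7, 140.5]
eef_rot: [-0.202, 0.256, 0.942, -0.073]
force: [5.1, -10.6, 3.0]
gripper_width: 15.0
```

```bash
python3 - <<'E'
from h import *
feel()
im=get_image("side");cv2.imwrite("pics/s2.png",cv2.resize(im["frame"][150:290,170:330,::-1],None,fx=4,fy=4,interpolation=cv2.INTER_CUBIC))
E
```

```text
t 9.88 turned 67.92 deg tq_n 0.214 w 15.0 F [  2.7 -11.    4.5] T [-1.63 -1.03  1.03] off [ 1.5 -2.3  1.8] q6,7 [1.5  0.91]
```

View pics/s2.png

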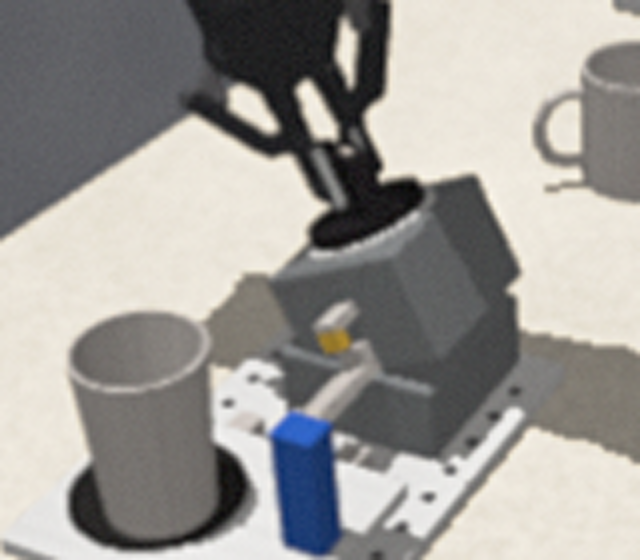

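Torque dipped to about -0.2 and jumped up just past 67°. That matches the dip's start at about 44° plus 0.4 rad. The picture shows the catch's yellow tip (about 335,340) standing raised, so I'll let go here and back out along the axis.

Emit:
move_arm --steps '[{"wx": 0, "wy": 0, "wz": 0, "dx": 0, "dy": 0, "dz": 0, "claw": 0.6}, {"wx": 0, "wy": 0, "wz": 0, "dx": 0, "dy": 0, "dz": 0, "claw": 0.6}, {"wx": 0, "wy": 0, "wz": 0, "dx": 0, "dy": 0, "dz": 0, "claw": 0.6}, {"wx": 0, "wy": 0, "wz": 0, "dx": 0, "dy": 0, "dz": -0.015, "claw": 0.6}, {"wx": 0, "wy": 0, "wz": 0, "dx": 0, "dy": 0, "dz": -0.035, "claw": 0.6}]'

```text
clock: 10.55
position: [639.9, -48.1, 185.6]
eef_rot: [-0.205, 0.254, 0.942, -0.072]
force: [0.2, -0.1, -0.8]
gripper_width: 51.2
```

Emit:
move_arm --steps '[{"wx": 0, "wy": 0, "wz": 0, "dx": 0, "dy": 0, "dz": -0.04, "claw": 0.6}, {"wx": 0, "wy": 0, "wz": 0, "dx": 0, "dy": 0, "dz": -0.04, "claw": 0.6}, {"wx": 0, "wy": 0, "wz": 0, "dx": 0, "dy": 0, "dz": 0, "claw": 0.6}]'

```text
clock: 10.92
position: [675.9, -45.0, 260.9]
eef_rot: [-0.201, 0.254, 0.943, -0.071]
force: [-0.1, -0.4, -0.1]
gripper_width: 51.6
```

```bash
python3 - <<'E'
from h import *
s=sense();feel();print(s["position"],s["qpos"].round(2))
im=get_image("wrist")
k=cut_out(im,"knob");print([(x["score"],x["bbox"]) for x in k])
P=pts(im,k[0]["mask"],s);Q=np.c_[(P-O)@xh,(P-O)@yh,(P-O)@n]
B=Q[(Q[:,2]>40)&(Q[:,2]<60)];r=cv2.minAreaRect(B[:,:2].astype(np.float32));print("bar",len(B),r)
save(im,"w3.png")
Hd=np.array([531.9,122.5,106])
def downR(a):
    y=np.cos(a)*xf+np.sin(a)*yf;z=-zf
    return Ro.from_matrix(np.c_[np.cross(y,z),y,z])
for a in (0,90,180,-90): print(a);plan(downR(np.radians(a)),[532,122,200],s)
E
```

```text
t 10.93 turned 67.69 deg tq_n -0.017 w 51.6 F [-0.1 -0.4 -0.1] T [ 0.07 -0.42 -0.03] off [  1.4   1.1 134.7] q6,7 [1.84 0.94]
[675.93580132 -45.0316449  260.94401288] [ 0.06  0.85 -0.2   0.89  0.14  1.84  0.94]
[(0.75, [288.4, 150.1, 360.6, 234.1])]
bar 1388 ((-0.23014450073242188, -0.06553077697753906), (15.410425186157227, 69.54610443115234), 55.032649993896484)
0
rotvec [-22.67 -11.96  54.62] rows 5.1048068793783665 shift in final tool axes mm [ 177.4 -131.    60.9]
90
rotvec [ -7.4  -23.91 -33.95] rows 3.173054901602702 shift in final tool axes mm [131.  177.4  60.9]
180
rotvec [  14.08  -26.69 -122.21] rows 11.421208678431418 shift in final tool axes mm [-177.4  131.    60.9]
-90
rotvec [-31.18   9.65 142.64] rows 13.330908733823765 shift in final tool axes mm [-131.  -177.4   60.9]
```

View pics/w3.png

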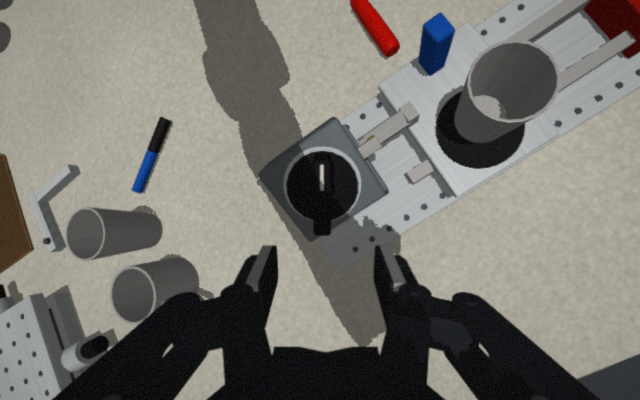

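The wrist view shows the bar turned to -35° (a 68° turn, so it snapped near the middle), the handle at about (437,42), and the tumbler standing on its pad. Next I'll go over the handle with the jaws along fixture y.

Emit:
move_arm --steps '[{"wx": -1.85, "wy": -5.98, "wz": -8.49, "dx": 0, "dy": 0, "dz": 0, "claw": 0.9}, {"wx": -1.85, "wy": -5.98, "wz": -8.49, "dx": 0, "dy": 0, "dz": 0, "claw": 0.9}, {"wx": -1.85, "wy": -5.98, "wz": -8.49, "dx": 0, "dy": 0, "dz": 0, "claw": 0.9}, {"wx": -1.85, "wy": -5.98, "wz": -8.49, "dx": 0, "dy": 0, "dz": 0, "claw": 0.9}]'

```text
clock: 11.52
position: [673.1, -45.1, 257.2]
eef_rot: [-0.002, -0.041, 0.999, -0.0]
force: [0.3, -1.3, -0.4]
gripper_width: 76.9
```

Emit:
move_arm --steps '[{"wx": 0, "wy": 0, "wz": 0, "dx": 0.033, "dy": 0.044, "dz": 0.0, "claw": 0.9}, {"wx": 0, "wy": 0, "wz": 0, "dx": 0.033, "dy": 0.044, "dz": 0.01, "claw": 0.9}, {"wx": 0, "wy": 0, "wz": 0, "dx": 0.033, "dy": 0.044, "dz": 0.025, "claw": 0.9}, {"wx": 0, "wy": 0, "wz": 0, "dx": 0.032, "dy": 0.045, "dz": 0.025, "claw": 0.9}, {"wx": 0, "wy": 0, "wz": 0, "dx": 0, "dy": 0, "dz": 0, "claw": 0.9}]'

```text
clock: 12.15
position: [525.1, 124.1, 196.7]
eef_rot: [-0.005, -0.041, 0.999, -0.0]
force: [1.1, -0.8, 0.2]
gripper_width: 77.0
```

```bash
cat >> h.py <<'E'
def downR(a):
    a=np.radians(a);y=np.cos(a)*xf+np.sin(a)*yf;z=-zf
    return Ro.from_matrix(np.c_[np.cross(y,z),y,z])
def boxes(im,s):
    A=pts(im,im["depth"]>0,s);Hd=np.array([532,122.5])
    return A
E
python3 - <<'E'
from h import *
s=sense();print(s["clock"],s["position"],s["qpos"].round(2),s["force"])
im=get_image("wrist");save(im,"w4.png")
k=cut_out(im,"pallet_handle");print([(x["score"],x["bbox"]) for x in k])
A=pts(im,im["depth"]>0,s)
H=A[(abs(A[:,0]-532)<30)&(abs(A[:,1]-122)<35)&(A[:,2]>122)&(A[:,2]<132)];print("handle top",len(H),cv2.minAreaRect(H[:,:2].astype(np.float32)))
c=np.array([531.9,122.5,87])
plan(downR(90),c,s)
E
```

```text
12.15 [525.05042517 124.08076301 196.70058425] [-0.01  0.44 -0.44  1.82  0.22  0.94  1.1 ] [ 1.14256257 -0.77285862  0.22331047]
[(0.63, [191.6, 170.0, 386.7, 318.3])]
handle top 890 ((531.0188598632812, 123.05937957763672), (25.78179168701172, 21.78837776184082), 5.592220306396484)
rotvec [-0.   -0.63  0.4 ] rows 0.05892439890209129 shift in final tool axes mm [ -6.7  -2.1 109.7]
```

View pics/w4.png

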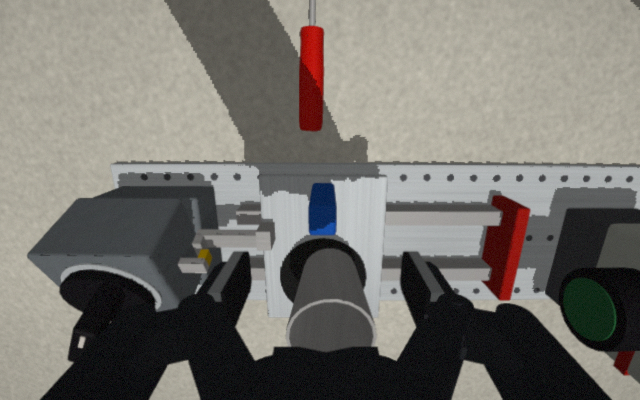

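The wrist view shows the handle at about (322,208), centred between the fingers and clear of the tumbler. Descending.

Emit:
move_arm --steps '[{"wx": 0, "wy": -0.3, "wz": 0, "dx": -0.006, "dy": -0.002, "dz": 0.02, "claw": 0.8}, {"wx": 0, "wy": -0.3, "wz": 0.4, "dx": 0, "dy": 0, "dz": 0.03, "claw": 0.7}, {"wx": 0, "wy": 0, "wz": 0, "dx": 0, "dy": 0, "dz": 0.03, "claw": 0.6}, {"wx": 0, "wy": 0, "wz": 0, "dx": 0, "dy": 0, "dz": 0.028, "claw": 0.6}, {"wx": 0, "wy": 0, "wz": 0, "dx": 0, "dy": 0, "dz": 0, "claw": 0.6}]'

```text
clock: 12.88
position: [535.6, 117.6, 88.8]
eef_rot: [0.001, -0.033, 0.999, -0.001]
force: [-1.2, 0.3, -0.0]
gripper_width: 51.0
```

```bash
python3 - <<'E'
from h import *
s=sense();print(s["clock"],s["position"],s["force"],s["gripper_width"]);plan(downR(90),[531.4,122.8,87],s)
E
```

```text
12.875 [535.58501434 117.61591738  88.80425342] [-1.18820444  0.27978049 -0.03588279] 50.96734015352573
rotvec [-0.09  0.08 -0.51] rows 0.047419657708325735 shift in final tool axes mm [3.8 5.5 1.8]
```

Emit:
move_arm --steps '[{"wx": 0, "wy": 0, "wz": -0.5, "dx": 0.004, "dy": 0.0055, "dz": 0.001, "claw": 0.6}, {"wx": 0, "wy": 0, "wz": 0, "dx": 0, "dy": 0, "dz": 0, "claw": 0.6}]'

```text
clock: 13.12
position: [532.0, 125.3, 90.5]
eef_rot: [0.003, -0.039, 0.999, 0.0]
force: [0.2, -0.4, 0.3]
gripper_width: 50.9
```

```bash
python3 - <<'E'
from h import *
s=sense();print(s["clock"],s["position"],s["force"],s["gripper_width"]);plan(downR(90),[531.4,122.8,87],s)
E
```

```text
13.125 [532.01748146 125.32877189  90.48677399] [ 0.22679694 -0.42731292  0.27701771] 50.93471334511016
rotvec [0.02 0.36 0.15] rows 0.03397929090243436 shift in final tool axes mm [ 0.8 -2.5  3.5]
```

Emit:
move_arm --steps '[{"wx": 0, "wy": 0, "wz": 0, "dx": 0, "dy": -0.002, "dz": 0.002, "claw": 0.5}, {"wx": 0, "wy": 0, "wz": 0, "dx": 0, "dy": 0, "dz": 0, "claw": 0.45}, {"wx": 0, "wy": 0, "wz": 0, "dx": 0, "dy": 0, "dz": 0, "claw": 0.4}]' --squeeze 30

```text
clock: 13.5
position: [531.9, 122.5, 87.4]
eef_rot: [0.002, -0.038, 0.999, -0.0]
force: [-0.2, 0.4, -0.2]
gripper_width: 34.4
```

```bash
python3 - <<'E'
from h import *
s=sense();print(s["clock"],s["position"],s["force"],s["gripper_width"]);plan(downR(90),[531.4,122.8,87],s)
E
```

```text
13.5 [531.8875167  122.52219616  87.43182119] [-0.20843544  0.4337948  -0.16006061] 34.352145444913226
rotvec [-0.02  0.28  0.09] rows 0.025756863759295236 shift in final tool axes mm [0.5 0.3 0.4]
```

Centred. Close, then nudge the pallet gently to test that it is free.

Emit:
move_arm --steps '[{"wx": 0, "wy": 0, "wz": 0, "dx": 0, "dy": 0, "dz": 0, "claw": 0.3}, {"wx": 0, "wy": 0, "wz": 0, "dx": 0, "dy": 0, "dz": 0, "claw": 0.22}, {"wx": 0, "wy": 0, "wz": 0, "dx": 0, "dy": 0, "dz": 0, "claw": 0.15}, {"wx": 0, "wy": 0, "wz": 0, "dx": 0, "dy": 0, "dz": 0, "claw": 0.15}]'

```text
clock: 14.0
position: [531.8, 122.6, 87.4]
eef_rot: [0.002, -0.038, 0.999, -0.0]
force: [-0.8, -0.7, 2.8]
gripper_width: 21.6
```

Emit:
move_arm --steps '[{"wx": 0, "wy": 0, "wz": 0, "dx": 0, "dy": 0.001, "dz": 0, "claw": 0.15}, {"wx": 0, "wy": 0, "wz": 0, "dx": 0, "dy": 0.001, "dz": 0, "claw": 0.15}, {"wx": 0, "wy": 0, "wz": 0, "dx": 0, "dy": 0.001, "dz": 0, "claw": 0.15}, {"wx": 0, "wy": 0, "wz": 0, "dx": 0, "dy": 0.0015, "dz": 0, "claw": 0.15}, {"wx": 0, "wy": 0, "wz": 0, "dx": 0, "dy": 0.0015, "dz": 0, "claw": 0.15}]'

```text
clock: 14.62
position: [531.4, 128.5, 87.4]
eef_rot: [0.002, -0.038, 0.999, -0.0]
force: [-0.8, -3.3, 4.8]
gripper_width: 21.5
```

The pallet is free (6 mm of travel at 3.3 N). Sliding on gently.

Emit:
move_arm --steps '[{"wx": 0, "wy": 0, "wz": 0, "dx": 0, "dy": 0.002, "dz": 0, "claw": 0.15}, {"wx": 0, "wy": 0, "wz": 0, "dx": 0, "dy": 0.0025, "dz": 0, "claw": 0.15}, {"wx": 0, "wy": 0, "wz": 0, "dx": 0, "dy": 0.003, "dz": 0, "claw": 0.15}, {"wx": 0, "wy": 0, "wz": 0, "dx": 0, "dy": 0.0035, "dz": 0, "claw": 0.15}, {"wx": 0, "wy": 0, "wz": 0, "dx": 0, "dy": 0.004, "dz": 0, "claw": 0.15}]'

```text
clock: 15.25
position: [530.2, 143.4, 87.4]
eef_rot: [0.002, -0.038, 0.999, -0.0]
force: [-1.2, -2.6, 5.8]
gripper_width: 21.6
```

Emit:
move_arm --steps '[{"wx": 0, "wy": 0, "wz": 0, "dx": 0, "dy": 0.004, "dz": 0, "claw": 0.15}, {"wx": 0, "wy": 0, "wz": 0, "dx": 0, "dy": 0.004, "dz": 0, "claw": 0.15}, {"wx": 0, "wy": 0, "wz": 0, "dx": 0, "dy": 0.004, "dz": 0, "claw": 0.15}, {"wx": 0, "wy": 0, "wz": 0, "dx": 0, "dy": 0.004, "dz": 0, "claw": 0.15}, {"wx": 0, "wy": 0, "wz": 0, "dx": 0, "dy": 0.004, "dz": 0, "claw": 0.15}]'

```text
clock: 15.88
position: [528.6, 163.4, 87.4]
eef_rot: [0.002, -0.038, 0.999, -0.0]
force: [-0.5, -3.1, 5.6]
gripper_width: 21.8
```

Emit:
move_arm --steps '[{"wx": 0, "wy": 0, "wz": 0, "dx": 0, "dy": 0.004, "dz": 0, "claw": 0.15}, {"wx": 0, "wy": 0, "wz": 0, "dx": 0, "dy": 0.004, "dz": 0, "claw": 0.15}, {"wx": 0, "wy": 0, "wz": 0, "dx": 0, "dy": 0.004, "dz": 0, "claw": 0.15}, {"wx": 0, "wy": 0, "wz": 0, "dx": 0, "dy": 0.004, "dz": 0, "claw": 0.15}, {"wx": 0, "wy": 0, "wz": 0, "dx": 0, "dy": 0.004, "dz": 0, "claw": 0.15}]'

```text
clock: 16.5
position: [527.0, 183.3, 87.4]
eef_rot: [0.002, -0.038, 0.999, -0.0]
force: [-2.2, -2.7, 6.2]
gripper_width: 21.9
```

Emit:
move_arm --steps '[{"wx": 0, "wy": 0, "wz": 0, "dx": 0, "dy": 0.004, "dz": 0, "claw": 0.15}, {"wx": 0, "wy": 0, "wz": 0, "dx": 0, "dy": 0.004, "dz": 0, "claw": 0.15}, {"wx": 0, "wy": 0, "wz": 0, "dx": 0, "dy": 0.004, "dz": 0, "claw": 0.15}, {"wx": 0, "wy": 0, "wz": 0, "dx": 0, "dy": 0.004, "dz": 0, "claw": 0.15}, {"wx": 0, "wy": 0, "wz": 0, "dx": 0, "dy": 0.004, "dz": 0, "claw": 0.15}]'

```text
clock: 17.12
position: [525.5, 203.3, 87.4]
eef_rot: [0.002, -0.038, 0.999, -0.0]
force: [-0.8, -3.2, 6.8]
gripper_width: 21.4
```

Emit:
move_arm --steps '[{"wx": 0, "wy": 0, "wz": 0, "dx": 0, "dy": 0.004, "dz": 0, "claw": 0.15}, {"wx": 0, "wy": 0, "wz": 0, "dx": 0, "dy": 0.004, "dz": 0, "claw": 0.15}, {"wx": 0, "wy": 0, "wz": 0, "dx": 0, "dy": 0.004, "dz": 0, "claw": 0.15}, {"wx": 0, "wy": 0, "wz": 0, "dx": 0, "dy": 0.004, "dz": 0, "claw": 0.15}, {"wx": 0, "wy": 0, "wz": 0, "dx": 0, "dy": 0.004, "dz": 0, "claw": 0.15}]'

```text
clock: 17.75
position: [523.9, 223.3, 87.4]
eef_rot: [0.002, -0.038, 0.999, -0.0]
force: [-1.5, -2.6, 6.5]
gripper_width: 21.5
```

Emit:
move_arm --steps '[{"wx": 0, "wy": 0, "wz": 0, "dx": 0, "dy": 0.0035, "dz": 0, "claw": 0.15}, {"wx": 0, "wy": 0, "wz": 0, "dx": 0, "dy": 0.003, "dz": 0, "claw": 0.15}, {"wx": 0, "wy": 0, "wz": 0, "dx": 0, "dy": 0.003, "dz": 0, "claw": 0.15}, {"wx": 0, "wy": 0, "wz": 0, "dx": 0, "dy": 0.0025, "dz": 0, "claw": 0.15}, {"wx": 0, "wy": 0, "wz": 0, "dx": 0, "dy": 0.002, "dz": 0, "claw": 0.15}]'

```text
clock: 18.38
position: [522.8, 237.3, 87.4]
eef_rot: [0.002, -0.038, 0.999, -0.0]
force: [-1.2, -2.4, 6.4]
gripper_width: 21.5
```

Emit:
move_arm --steps '[{"wx": 0, "wy": 0, "wz": 0, "dx": 0, "dy": 0.0015, "dz": 0, "claw": 0.15}, {"wx": 0, "wy": 0, "wz": 0, "dx": 0, "dy": 0.0015, "dz": 0, "claw": 0.15}, {"wx": 0, "wy": 0, "wz": 0, "dx": 0, "dy": 0.001, "dz": 0, "claw": 0.15}, {"wx": 0, "wy": 0, "wz": 0, "dx": 0, "dy": 0.001, "dz": 0, "claw": 0.15}, {"wx": 0, "wy": 0, "wz": 0, "dx": 0, "dy": 0.001, "dz": 0, "claw": 0.15}]'

```text
clock: 19.0
position: [522.3, 243.2, 87.4]
eef_rot: [0.002, -0.038, 0.999, -0.0]
force: [-1.9, -3.1, 7.4]
gripper_width: 21.9
```

Expected contact is near y = 252. Moving slowly from here until the force rises.

Emit:
move_arm --steps '[{"wx": 0, "wy": 0, "wz": 0, "dx": 0, "dy": 0.0012, "dz": 0, "claw": 0.15}, {"wx": 0, "wy": 0, "wz": 0, "dx": 0, "dy": 0.0012, "dz": 0, "claw": 0.15}, {"wx": 0, "wy": 0, "wz": 0, "dx": 0, "dy": 0.0012, "dz": 0, "claw": 0.15}, {"wx": 0, "wy": 0, "wz": 0, "dx": 0, "dy": 0.0012, "dz": 0, "claw": 0.15}, {"wx": 0, "wy": 0, "wz": 0, "dx": 0, "dy": 0.001, "dz": 0, "claw": 0.15}]'

```text
clock: 19.62
position: [521.8, 249.0, 87.4]
eef_rot: [0.002, -0.038, 0.999, -0.0]
force: [-2.1, -3.6, 5.6]
gripper_width: 21.4
```

Emit:
move_arm --steps '[{"wx": 0, "wy": 0, "wz": 0, "dx": 0, "dy": 0.001, "dz": 0, "claw": 0.15}, {"wx": 0, "wy": 0, "wz": 0, "dx": 0, "dy": 0.001, "dz": 0, "claw": 0.15}]'

```text
clock: 19.88
position: [521.7, 251.0, 87.4]
eef_rot: [0.002, -0.038, 0.999, -0.0]
force: [-0.9, -2.8, 6.8]
gripper_width: 21.3
```

Emit:
move_arm --steps '[{"wx": 0, "wy": 0, "wz": 0, "dx": 0, "dy": 0.001, "dz": 0, "claw": 0.15}, {"wx": 0, "wy": 0, "wz": 0, "dx": 0, "dy": 0.001, "dz": 0, "claw": 0.15}]'

```text
clock: 20.12
position: [521.6, 251.7, 87.4]
eef_rot: [0.002, -0.038, 0.999, -0.001]
force: [-1.5, -9.4, 10.3]
gripper_width: 21.8
```

Emit:
move_arm --steps '[{"wx": 0, "wy": 0, "wz": 0, "dx": 0, "dy": 0.001, "dz": 0, "claw": 0.15}, {"wx": 0, "wy": 0, "wz": 0, "dx": 0, "dy": 0, "dz": 0, "claw": 0.15}]'

```text
clock: 20.38
position: [521.6, 251.7, 87.4]
eef_rot: [0.002, -0.038, 0.999, -0.002]
force: [-1.4, -10.3, 10.5]
gripper_width: 21.9
```

```bash
python3 - <<'E'
from h import *
s=sense();print(s["clock"],s["position"],s["force"],s["gripper_width"])
im=get_image("side")
t=cut_out(im,"tumbler")
for x in t[:2]:
    P=pts(im,x["mask"]);F=P[(P[:,2]>140)&(P[:,2]<156)];print(x["score"],cv2.minEnclosingCircle(F[:,:2].astype(np.float32)))
save(im,"s5.png")
E
```

```text
20.375 [521.60652452 251.7078853   87.37534251] [ -1.36744898 -10.26190863  10.46451064] 21.853315811853875
0.68 ((606.9467163085938, 265.9242858886719), 37.32776641845703)
```

The pallet is firm against the stop: the position no longer advances and the force rose to 10 N. Releasing and lifting away.

Emit:
move_arm --steps '[{"wx": 0, "wy": 0, "wz": 0, "dx": 0, "dy": 0, "dz": 0, "claw": 0.35}, {"wx": 0, "wy": 0, "wz": 0, "dx": 0, "dy": 0, "dz": 0, "claw": 0.5}, {"wx": 0, "wy": 0, "wz": 0, "dx": 0, "dy": 0, "dz": 0, "claw": 0.55}, {"wx": 0, "wy": 0, "wz": 0, "dx": 0, "dy": 0, "dz": -0.01, "claw": 0.55}, {"wx": 0, "wy": 0, "wz": 0, "dx": 0, "dy": 0, "dz": -0.025, "claw": 0.55}]'

```text
clock: 21.1
position: [520.9, 253.9, 122.2]
eef_rot: [0.001, -0.039, 0.999, -0.0]
force: [-0.0, -0.3, 0.4]
gripper_width: 47.7
```

Emit:
move_arm --steps '[{"wx": 0, "wy": 0, "wz": 0, "dx": 0, "dy": 0, "dz": -0.03, "claw": 0.55}, {"wx": 0, "wy": 0, "wz": 0, "dx": 0, "dy": 0, "dz": -0.03, "claw": 0.55}, {"wx": 0, "wy": 0, "wz": 0, "dx": 0, "dy": 0, "dz": -0.03, "claw": 0.55}, {"wx": 0, "wy": 0, "wz": 0, "dx": 0, "dy": 0, "dz": -0.02, "claw": 0.55}, {"wx": 0, "wy": 0, "wz": 0, "dx": 0, "dy": 0, "dz": 0, "claw": 0.55}]'

```text
clock: 21.72
position: [521.6, 254.7, 234.3]
eef_rot: [0.004, -0.038, 0.999, 0.001]
force: [0.0, -0.2, -0.0]
gripper_width: 46.9
```

```bash
python3 - <<'E'
from h import *
s=sense();print(s["clock"],s["position"],s["force"],s["gripper_width"])
w=get_image("wrist");A=pts(w,w["depth"]>0,s)
H=A[(abs(A[:,0]-522)<28)&(abs(A[:,1]-252)<30)&(A[:,2]>120)&(A[:,2]<132)];c=cv2.minAreaRect(H[:,:2].astype(np.float32));print("handle",c,"travel",(np.array(c[0])-[531.4,122.8])@yf[:2])
for n_ in ["scene","side"]:
    im=get_image(n_)
    for x in cut_out(im,"tumbler")[:1]:
        P=pts(im,x["mask"]);F=P[(P[:,2]>140)&(P[:,2]<156)];print(n_,x["score"],cv2.minEnclosingCircle(F[:,:2].astype(np.float32)))
    if n_=="scene": o=im["frame"]
o=np.vstack([o,w["frame"]]);cv2.imwrite("pics/f.png",cv2.resize(o[:,:,::-1],None,fx=.75,fy=.75))
E
```

```text
21.725 [521.61973074 254.66772706 234.25008864] [ 0.01327475 -0.21539555 -0.01636032] 46.89443073380986
handle ((520.780517578125, 252.71041870117188), (25.824636459350586, 21.746328353881836), 4.741779327392578) travel 130.3409734903785
scene 0.65 ((608.2491455078125, 265.8668212890625), 37.36552810668945)
side 0.67 ((606.6798706054688, 266.6224365234375), 36.72053909301758)
```

View pics/f.png

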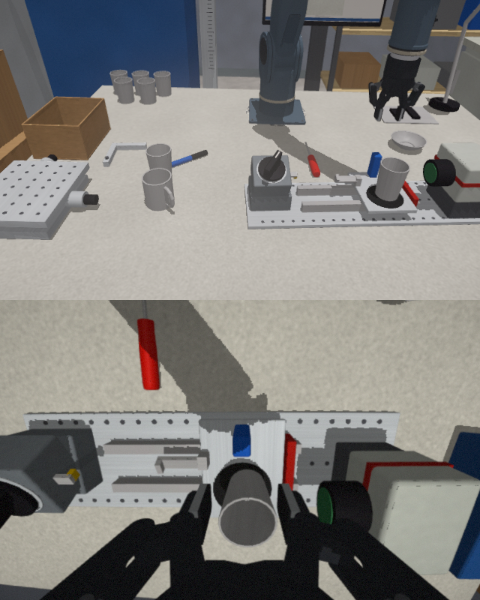

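The pallet is at the red stop (wrist view, about 290,460) with the tumbler upright on its pad (scene view, about 391,180). The other things haven't moved, so I'll hand in.

```bash
python3 -c "from h import *;print(finish_job())"
```

```text
the job is handed in; nothing more can be done
None
```

The knob is in its notch and the pallet is against the red end stop, with the tumbler still standing on its pad. I handed the job in at about 22 s.

- **Knob:** I turned it about 68° clockwise. The torque fell from about 0.2 to -0.2 N m, then rose sharply near 67°, so I let go there. The bar afterwards measured 68.2° from its start, and the catch's yellow tip looked raised in the side picture.
- **Pallet:** I slid it by the handle at about 3 N. At the stop the force rose to 10 N and the handle no longer advanced. After release I measured 130.3 mm of travel against 130 mm expected.
- **Tumbler and bystanders:** The tumbler's rim moved 130 mm with the pallet and stayed level at its full height. The mug, spare tumbler, marker and driver look unmoved in the last picture; I did not measure them again.
- **Arm:** The gripper was open, lifted clear and reading almost no force.
- **Failed or disagreeing checks:** My first three moves were refused because rows lacked some keys, but nothing moved. Just before the handle grasp, the measured pose swung by several mm while the arm settled. I corrected it to under 1 mm before closing. The torque reading scattered by about 0.05 N m.

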